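# Clamp the mended stretcher bar at its splint

### The arm

A 7-joint arm with a two-finger parallel gripper is mounted at the origin on the work surface. World frame = base frame: x ahead of the robot, y to its left, z up, the work surface at z = 0. Lengths are in m, angles in rad, forces in N, time in s.
With the tool pointing down it reaches from about 0.35 to 0.9 m from the base axis. Payload 8.1 kg.
Tool frame: the origin (TCP) lies on the centre line of the jaws, within the pads' length; the fingertips stand 19 mm ahead of it and the grasp point (between the pads) is the TCP (arm.tip_reach is the distance from the TCP to the fingertips, in m); z points along the fingers, y is the line along which they close (so a half turn about z gives the same grasp; the last joint's range is limited). The gripper opens to 92 mm and grips with 3 to 60 N. Pads are 19 mm wide; open, the fingers measure 130 mm over their backs; the gripper's body (75 mm by 190 mm) begins 47 mm behind the grasp point.
Start: joints at [-0.103, 0.434, 0.025, 1.573, -0.012, 1.134, -0.075], TCP at [0.625, -0, 0.246] pointing down, gripper open.
Joint ranges: [-2.62, 2.62], [-0.44, 2.09], [-1.27, 1.32], [0.08, 2.57], [-1.32, 4.46], [0.12, 2], [-2.74, 2.74]. Speed limits (rad/s): [2.22, 2.22, 3.01, 3.01, 3.14, 3.14, 3.14].

### API

Orientations are given as a rotation vector (axis times angle).
In Python, from cell import arm gives the robot as it stands.
- The arm moves only by the tool arm_command, never from a script. Its argument "targets" is a list that holds one entry, the list of rows, each a list of 6 numbers: the shift along the tool's x, y, z in m, then the turn, a rotation vector about the tool's x, y, z in rad. A call has 1 to 10 rows; each row shifts and turns the commanded pose from where the row before left it, along the tool's axes as they then stand; what a row does not reach is not made up. A row lasts 1/8 s, in which the tool goes at most 62.5 mm and 10.7 degrees, less where a joint would pass 70% of its speed; a pose out of reach is approached as far as the arm can. A call with a gripper value outside its range is refused whole. "jaw" is the finger opening in m, from 0 to 0.0918, set as the call begins (left out, the last holds). The fingers move at their own pace and stop on an object; "newtons" is the grip in N (left out, the last holds). Time passes only in rows, so rows that do not move let the fingers close. It gives the time, the measured TCP pose, the force, the opening and the grip force at its end, in the units of the state.
- arm.observe(): the state, without advancing time (a new reading comes with each control period).
- arm.get_image(name): name is "scene" or "side" or "wrist"; returns a dict with "pixels" (420x560x3 uint8, red, green, blue), "z_map" (420x560 float32, m along the optical axis (not along the pixel's ray), 0 where there is no reading), "fx", "fy", "cx", "cy" (pixels), "dist" ([k1, k2, p1, p2, k3] as OpenCV has them; the pictures are not rectified), "xyz" and "rotation" of the camera in the world; the wrist camera has in their place "T_tool_cam" (4x4, takes a point from camera to tool coordinates, whose origin is the TCP and whose axes are the flange's). Camera axes: x right, y down, z forward; pixel columns grow to the right and rows downward; lengths in m; the calibration is good to about 2 mm. A picture is of the moment at which its call begins: read the wrist's pose just before it.
- arm.sign_off(): hands the job in; it is judged then, once.
The state is a dict: "clock": time; "joints": joint angles; "dq": joint speeds; "joint_efforts": joint torques, N m; "position": TCP position; "ee_rot": TCP orientation; "force": force on the tool from outside, world axes, zero at the start; "ft_torque": the same for the moment, N m; "width": opening from 0.0 (shut) to 1.0 (fully open); "gripper_force": force on a finger pad.
Only numpy, scipy, OpenCV 4.12 (cv2) and the standard library are available. Lean on these libraries where they do the work, as an engineer would, in place of code of your own. Each camera call takes 0.05 s, during which the arm holds its last target. There are 200 camera calls.

### The job

The canvas stretcher bar with the short splint glued on its middle has to sit under pressure while the glue sets. Lay it splint up, squarely across the anvil of the bench clamp with the splint centred under the pad, let go of it, then crank the handle until the pad is pressed firmly on the splint, stopping as soon as it is tight so the soft wood is not crushed. Leave the other things on the table where they are.

Things in the scene. Friction and masses are not known exactly. Their poses are not given: they have to be found in the camera images.
- clamp: Grey cast-iron C-frame bench clamp, fixed to the table. Origin on the vertical screw axis at table level, z up. Base plate 15 mm thick, from x = -125 to +65 mm and y = +-55 mm. Post 38 x 50 mm centred at x = -78 mm (its face to the throat is at x = -59 mm), upper arm 50 mm wide from x = -97 to +37 mm, between 125 and 153 mm above the table. The throat is open to +x and to both sides (+-y).
- anvil (a point): Centre of the top face of the steel anvil, 60 x 60 mm, 45 mm above the table, on the screw axis; axes as the clamp's.
- screw: Vertical screw with the pad at its lower end; it moves up and down without turning and carries the crank. Turning the crank clockwise seen from above lowers pad and crank together by 18 mm a turn. It stays where it is left. Turned freely it takes 2 to 3 N at the knob; 100 N of pad force adds about 5 N. Over 300 N crushes the wood. Origin at the centre of the pad's lower face, z up.
- pad (a point): Centre of the lower face of the round pad (28 mm diameter), on the screw axis. At the start it is 46 to 64 mm above the anvil.
- knob_grip (a point): Grip point of the upright wooden crank knob, a cylinder 22 mm in diameter and 50 mm tall that spins freely on its pin, 55 mm from the screw axis. The point is on the knob's axis, 22 mm below its top and 28 mm above its foot; it is about 0.23 to 0.25 m above the table at the start.
- bar: The mended stretcher bar: pale wood, 320 mm long (its x), 44 mm wide (its y), 20 mm thick, with a splint, 0.16 kg. Origin at the centre of its underside, z up through the splint.
- splint (a point): Centre of the top of the splint glued on the middle of the bar's upper side: 70 mm along the bar, 40 mm wide, 8 mm thick, its top 28 mm above the bar's underside.
- plain_bar: Plain stretcher bar without a splint, 300 x 44 x 20 mm; bystander. Origin at the centre of its underside, x along it.
- brush_jar: Glass jar of brushes, 72 mm diameter, 100 mm tall, brushes to 235 mm; bystander. Origin at the centre of its underside.
- putty_knife: Putty knife about 210 mm long, lying flat; bystander.
- tack_tin: Small open steel tin, 76 mm diameter, 30 mm tall; bystander. Origin at the centre of its underside.

How it is judged:
By the outcome, as a careful person would: the job done as asked, in the order asked, and still so for the second after the job is handed in, with the robot touching nothing.
It also fails if it takes over 72 s, if anything falls off the work surface, if the arm or the gripper's body presses on something with over 40 N, if the wrist force passes 120 N, or if a joint passes its speed limit or range.

## Working session

There is one attempt and no reset: what is moved stays moved. The work goes in short steps, Python scripts to look and compute and a tool call to move; the robot and the scene stay as the last step left them, time stands still between calls to the robot, and variables do not carry over. Pictures are saved under pics/ and viewed, at most 10 in all, crops included, and the job is handed in when it is done.

Besides the shell and the picture viewer there is one more tool, called after "Call:" as name(argument=value, ...) on one line, values as JSON. arm_command: Moves the arm, as the interface text tells. Its arguments: {"type":"object","properties":{"targets":{"type":"array","items":{"type":"array","items":{"type":"array","items":{"type":"number"}}}},"jaw":{"type":"number"},"newtons":{"type":"number"}},"required":["targets"]}

```bash
ls; mkdir -p pics; cat > h.py <<'E'
import numpy as np, cv2
from cell import arm
from scipy.spatial.transform import Rotation as R
def cloud(name):
    s=arm.observe(); im=arm.get_image(name); z=im["z_map"]; h,w=z.shape
    K=np.array([[im["fx"],0,im["cx"]],[0,im["fy"],im["cy"]],[0,0,1.]])
    u,v=np.meshgrid(np.arange(w),np.arange(h))
    p=cv2.undistortPoints(np.stack([u,v],-1).reshape(-1,1,2).astype(np.float64),K,np.array(im["dist"],float)).reshape(h,w,2)
    c=np.dstack([p[...,0]*z,p[...,1]*z,z])
    if name=="wrist":
        T=np.array(im["T_tool_cam"]); c=c@T[:3,:3].T+T[:3,3]
        Rw=R.from_rotvec(s["ee_rot"]).as_matrix(); c=c@Rw.T+np.array(s["position"])
    else:
        r=np.array(im["rotation"]); 
        if r.shape!=(3,3): r=R.from_rotvec(r).as_matrix()
        c=c@r.T+np.array(im["xyz"])
    c[z==0]=np.nan
    return im,c
def save(im,f): cv2.imwrite("pics/"+f,im["pixels"][...,::-1])
E
python3 - <<'E'
from h import *
s=arm.observe(); print(s, arm.tip_reach)
for n in("scene","side"):
    im,c=cloud(n); save(im,n+"1.png"); np.savez(n+"1.npz",c=c,p=im["pixels"]); print(n,im["xyz"],im["rotation"])
E
```

```text
pics
{'clock': 0.0, 'joints': array([-0.10258535,  0.43522634,  0.02496982,  1.57411822, -0.01159896,
        1.13398628, -0.07507563]), 'dq': array([ 0.00035303,  0.00044594, -0.00049438,  0.00159318,  0.00108444,
       -0.00083168, -0.00026869]), 'joint_efforts': array([ 3.89017032e-04, -6.67853522e+01,  9.84863900e-01, -3.14464223e+01,
       -6.05165795e-02,  4.27553023e-02,  1.12382318e-04]), 'position': array([ 6.24509772e-01, -6.31401496e-05,  2.44934656e-01]), 'ee_rot': array([-2.22078307e+00, -2.22065648e+00,  1.92181827e-03]), 'force': array([-0.06541734,  0.15509947,  0.0413508 ]), 'ft_torque': array([-0.01494376,  0.00101078, -0.00432833]), 'gripper_force': 0.0, 'width': 1.0021939221551228} 0.019
scene [1.51741924 0.42271208 1.04769577] [-1.40594055 -2.02453851  1.00246908]
side [-0.22168256 -0.89332327  1.11856012] [-2.17389976  0.75031965 -0.36590787]
```

View pics/scene1.png

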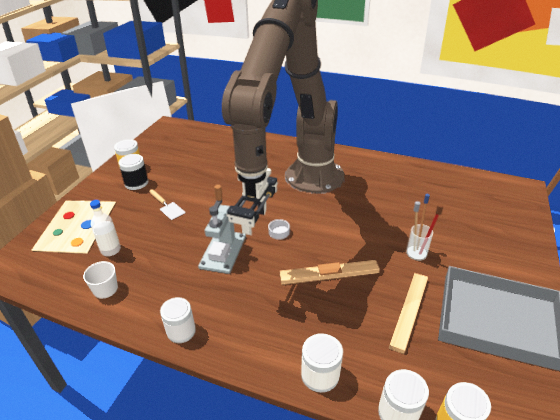

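View pics/side1.png

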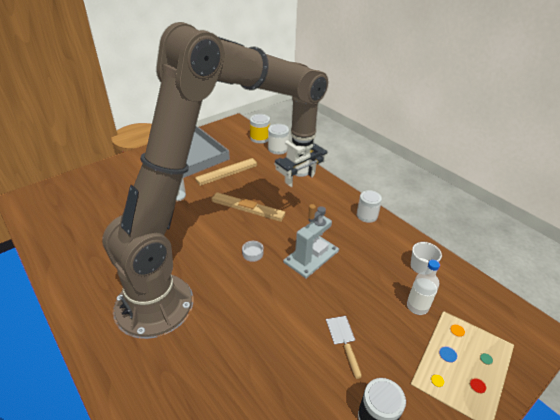

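The scene view shows the clamp at about (225,240), with its knob at (219,192). The splinted bar runs from (282,277) to (378,268), and the plain bar is at (410,312). The tin is at (279,229) and the jar at (420,240). I'll measure positions from the clouds.

```bash
python3 - <<'E'
from h import *
P=[];C=[]
for n in("scene","side"):
    d=np.load(n+"1.npz"); c=d["c"];p=d["p"]; 
    m=np.isfinite(c).all(-1); P.append(c[m]);C.append(p[m])
    if n=="scene":
        for uv in[(219,192),(219,187),(330,268),(290,273),(370,268),(279,229),(420,240),(410,312),(225,240),(330,310),(217,250),(205,265),(240,268)]: print(uv,c[uv[1],uv[0]].round(3))
P=np.vstack(P);C=np.vstack(C)
# top-down render 2mm/px : x 0.3..1.0 up, y 0.45..-0.55 
m=(P[:,0]>.3)&(P[:,0]<1.0)&(abs(P[:,1])<.5)&(P[:,2]<.3)&(P[:,2]>-.02)
P=P[m];C=C[m];o=np.argsort(P[:,2]);P=P[o];C=C[o]
I=np.zeros((560,800,3),np.uint8); Z=I[...,0].copy()
r=((1.0-P[:,0])*800).astype(int).clip(0,559);q=((.5-P[:,1])*800).astype(int).clip(0,799)
for a in(0,1):
  for b in(0,1): I[(r+a).clip(0,559),(q+b).clip(0,799)]=C[:,::-1]
cv2.imwrite("pics/top.png",I)
E
```

```text
(219, 192) [ 0.538 -0.156  0.243]
(219, 187) [ 0.534 -0.156  0.26 ]
(330, 268) [0.533 0.213 0.028]
(290, 273) [0.589 0.097 0.02 ]
(370, 268) [0.485 0.333 0.023]
(279, 229) [ 0.378 -0.02   0.001]
(420, 240) [0.373 0.467 0.088]
(410, 312) [0.619 0.48  0.018]
(225, 240) [ 0.526 -0.163  0.029]
(330, 310) [ 0.672  0.253 -0.003]
(217, 250) [ 0.597 -0.156  0.047]
(205, 265) [ 0.647 -0.179  0.016]
(240, 268) [ 0.611 -0.069  0.007]
```

View pics/top.png

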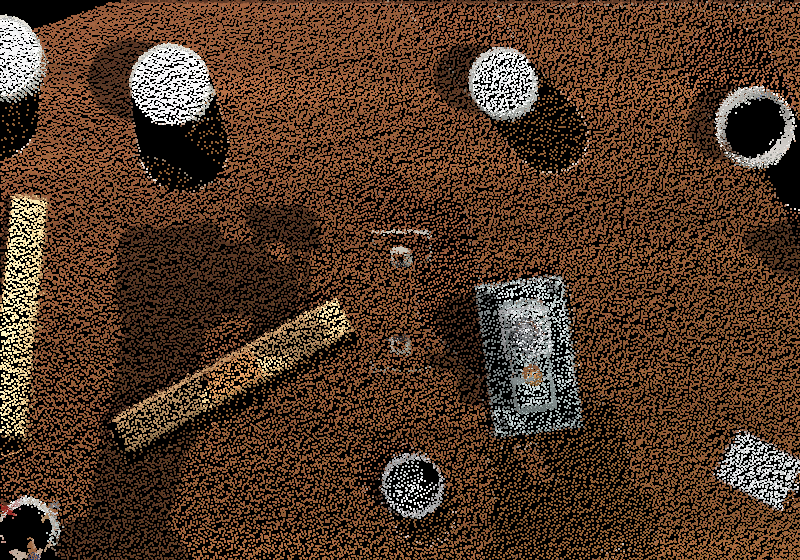

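The bar lies flat with the splint up at about (0.53, 0.21). The clamp is near (0.59, -0.16) with its throat facing away from the robot and roughly 7° of yaw. Next I'll fit both.

```bash
python3 - <<'E'
from h import *
P=[];C=[];S=[]
for i,n in enumerate(("scene","side")):
    d=np.load(n+"1.npz"); c=d["c"];p=d["p"]; m=np.isfinite(c).all(-1)
    P.append(c[m]);C.append(p[m].astype(int));S.append(np.full(m.sum(),i))
P=np.vstack(P);C=np.vstack(C);S=np.hstack(S)
def rect(m,lab):
    for i in(0,1):
        q=P[m&(S==i)]; 
        if len(q)<20: continue
        r=cv2.minAreaRect((q[:,:2]*1000).astype(np.float32)); print(lab,i,len(q),np.round(r[0],1),np.round(r[1],1),round(r[2],1),"z",np.median(q[:,2]).round(4))
box=lambda x0,x1,y0,y1,z0,z1:(P[:,0]>x0)&(P[:,0]<x1)&(P[:,1]>y0)&(P[:,1]<y1)&(P[:,2]>z0)&(P[:,2]<z1)
rect(box(.4,.66,.04,.38,.014,.024),"bar")
rect(box(.4,.66,.04,.38,.0255,.035),"splint")
rect(box(.43,.68,-.25,-.07,.010,.019),"base")
rect(box(.43,.68,-.25,-.07,.147,.158),"arm top")
rect(box(.43,.68,-.25,-.07,.040,.049),"anvil")
m=box(.43,.68,-.25,-.07,.2,.3)&(C[:,0]>C[:,2]+40); rect(m,"knob"); print(P[m].min(0),P[m].max(0))
rect(box(.54,.68,-.25,-.07,.16,.3),"crank")
q=P[box(.4,.66,.04,.38,-.01,.004)];print("table z",np.median(q[:,2]))
E
```

```text
bar 0 880 [533.4 211. ] [ 50.2 320.7] 27.9 z 0.0201
bar 1 391 [530.9 210.2] [ 55.4 321.1] 29.6 z 0.0207
splint 0 205 [528.4 216.7] [ 45.7 291.6] 30.1 z 0.0286
splint 1 154 [532.8 206.7] [ 43.8 311.1] 28.3 z 0.0289
base 0 586 [ 557.1 -160.2] [192.1 111. ] 7.4 z 0.0153
base 1 472 [ 555.8 -160.4] [193.7 112.4] 7.7 z 0.0159
arm top 0 314 [ 558.3 -160.4] [137.2  51.6] 8.9 z 0.1524
arm top 1 325 [ 555.3 -161.5] [140.   51.8] 8.3 z 0.1548
anvil 0 241 [ 558.7 -160.4] [120.7  61. ] 7.3 z 0.0456
anvil 1 171 [ 552.8 -165.1] [132.7  56.8] 10.0 z 0.0453
knob 0 109 [ 560.  -159.9] [76.7 22.9] 10.0 z 0.2386
knob 1 96 [ 559.  -160.6] [80.6 24.5] 7.2 z 0.2451
[ 0.51912122 -0.17678671  0.20276834] [ 0.59958466 -0.14531622  0.26368289]
crank 0 182 [ 572.9 -160.4] [67.3 27.2] 16.0 z 0.2087
crank 1 123 [ 573.4 -165.5] [57.8 37.9] 40.2 z 0.2094
table z 0.00031751548164615784
```

Call:
arm_command(targets=[[[0.05,-0.0233,0.015,0,0,0],[0.05,-0.0233,0.015,0,0,0],[0.05,-0.0233,0.015,0,0,0],[0.05,-0.0233,0.015,0,0,0],[0.05,-0.0233,0.015,0,0,0],[0.05,-0.0233,0.015,0,0,0],[0,0,0,0,0,-0.163],[0,0,0,0,0,-0.163],[0,0,0,0,0,-0.163],[0,0,0,0,0,0]]], jaw=0.0918, newtons=40)

```text
clock: 1.35
position: [0.4851, 0.2997, 0.1554]
ee_rot: [-1.619, -2.692, 0.001]
force: [0.4, -0.2, -0.6]
width: 0.997
gripper_force: 0.0
```

```bash
cat > bar.py <<'E'
from h import *
s=arm.observe(); im,c=cloud("wrist"); np.save("w.npy",c)
Rw=R.from_rotvec(s["ee_rot"]).as_matrix(); print("tcp",s["position"].round(4),"tool y yaw",np.degrees(np.arctan2(Rw[1,1],Rw[0,1])).round(2),"tilt z",Rw[:,2].round(4),s["force"].round(1),s["clock"])
E
python3 - <<'E'
from bar import *
save(im,"w1.png")
q=c.reshape(-1,3);q=q[np.isfinite(q).all(1)]
m=(q[:,2]>.014)&(q[:,2]<.024)&(q[:,0]>.38)&(q[:,0]<.66)&(q[:,1]>.04)&(q[:,1]<.40)
b=q[m][:,:2]*1000; r=cv2.minAreaRect(b.astype(np.float32)); print(r,len(b), np.median(q[m][:,2]))
E
```

```text
tcp [0.4851 0.2997 0.1554] tool y yaw 27.95 tilt z [-7.e-04 -3.e-04 -1.e+00] [ 0.4 -0.2 -0.6] 1.35
((504.55206298828125, 262.71942138671875), (44.4061164855957, 203.2640380859375), 28.664501190185547) 6731 0.02048822142395787
```

Call:
arm_command(targets=[[[0,0,0.035,0,0,-0.012],[0,0,0.035,0,0,0],[0,0,0.035,0,0,0],[0,0,0.0265,0,0,0],[0,0,0,0,0,0]]])

```text
clock: 2.02
position: [0.484, 0.299, 0.0225]
ee_rot: [-1.605, -2.699, 0.006]
force: [-0.2, -0.4, 1.2]
width: 1.001
gripper_force: 0.0
```

Call:
arm_command(targets=[[[0,0,0,0,0,0],[0,0,0,0,0,0],[0,0,0,0,0,0],[0,0,0,0,0,0],[0,0,0,0,0,0],[0,0,0,0,0,0]]], jaw=0.02, newtons=55)

```text
clock: 2.78
position: [0.4853, 0.3, 0.0244]
ee_rot: [1.602, 2.703, 0.0]
force: [0.5, -0.8, 3.0]
width: 0.473
gripper_force: 55.0
```

Call:
arm_command(targets=[[[0,0,-0.02,0,0,0],[0,0,-0.03,0,0,0],[0,0,-0.03,0,0,0],[0,0,0,0,0,0.123],[0,0,0,0,0,0.123],[0,0,0,0,0,0.122],[0,0,0,0,0,0],[0,0,0,0,0,0]]])

```text
clock: 3.78
position: [0.4851, 0.3, 0.1041]
ee_rot: [2.066, 2.367, -0.0]
force: [0.8, 0.0, -2.1]
width: 0.473
gripper_force: 55.0
```

```bash
cat > held.py <<'E'
from bar import *
def barfit(c,pos,yaw):
    # held bar in clamp-like frame aligned with tool: along a (clamp y), across b
    pass
E
python3 - <<'E'
from bar import *
save(im,"w2.png")
for n in("scene","side"):
    im2,c2=cloud(n); save(im2,n+"2.png"); np.save(n+"2.npy",c2)
    q=c2.reshape(-1,3);q=q[np.isfinite(q).all(1)]
    # tool frame coords
    t=(q-s["position"])@Rw
    m=(abs(t[:,1])<.03)&(t[:,0]>-.30)&(t[:,0]<-.05)&(abs(t[:,2])<.05)
    t=t[m]; print(n,len(t),t.min(0),t.max(0)); 
    for a in np.arange(-.28,-.04,.02):
        k=(abs(t[:,0]-a)<.01); 
        if k.sum()>4: print(round(a,2),k.sum(),np.percentile(t[k,1],[2,98]).round(4),np.percentile(t[k,2],[5,50]).round(4))
E
```

```text
tcp [0.4851 0.3    0.1041] tool y yaw 7.78 tilt z [-2.e-04 -2.e-04 -1.e+00] [ 0.8  0.  -2.1] 3.775
scene 910 [-0.26193932 -0.02637159 -0.01135299] [-0.05012806  0.02679271  0.02751631]
-0.26 45 [-0.0201  0.0236] [0.0048 0.0085]
-0.24 82 [-0.0222  0.023 ] [0.0037 0.0082]
-0.22 82 [-0.0196  0.0234] [0.0037 0.0079]
-0.2 83 [-0.0194  0.024 ] [0.0042 0.0077]
-0.18 82 [-0.0197  0.024 ] [0.0032 0.0074]
-0.16 81 [-0.0204  0.0234] [0.0041 0.0077]
-0.14 80 [-0.0183  0.0229] [-0.0031  0.0062]
-0.12 91 [-0.0195  0.0239] [-0.0052  0.0001]
-0.1 93 [-0.0185  0.022 ] [-0.0075 -0.0019]
-0.08 98 [-0.021   0.0211] [-0.0063 -0.0025]
-0.06 93 [-0.0218  0.0227] [-0.0044  0.004 ]
side 543 [-0.26347827 -0.02775111 -0.011527  ] [-0.05051571  0.02271905  0.02549362]
-0.26 53 [-0.0256  0.0161] [0.0011 0.0076]
-0.24 50 [-0.0242  0.0182] [0.0003 0.0052]
-0.22 53 [-0.0258  0.0159] [-0.0005  0.0039]
-0.2 51 [-0.0262  0.0197] [0.0012 0.0041]
-0.18 46 [-0.0259  0.0171] [0.     0.0045]
-0.16 50 [-0.0247  0.0168] [-0.0003  0.0039]
-0.14 59 [-0.0256  0.0201] [-0.0061  0.0033]
-0.12 52 [-0.0251  0.0183] [-0.0069 -0.0028]
-0.1 49 [-0.0244  0.0204] [-0.0075 -0.0045]
-0.08 49 [-0.0245  0.0188] [-0.0078 -0.0031]
-0.06 31 [-0.0247  0.0189] [-0.0061  0.0027]
```

Call:
arm_command(targets=[[[-0.03,0.01,0,0,0,0],[-0.04,0.015,0,0,0,0],[-0.04,0.015,0.01,0,0,0],[-0.025,0,0.0165,0,0,0],[0,0,0,0,0,0],[0,0,0,0,0,0]]])

```text
clock: 4.68
position: [0.5427, 0.1726, 0.078]
ee_rot: [-2.067, -2.365, -0.001]
force: [0.1, 0.6, -1.1]
width: 0.473
gripper_force: 55.0
```

```bash
python3 - <<'E'
from bar import *
save(im,"w3.png")
c3={"wrist":c}
for n in("scene","side"):
    im2,c3[n]=cloud(n); save(im2,n+"3.png")
a=np.radians(7.6); O=np.array([.5862,-.1563,0]); Rc=np.array([[np.cos(a),-np.sin(a),0],[np.sin(a),np.cos(a),0],[0,0,1]])
print("tcp clamp",((s["position"]-O)@Rc).round(4))
for n in c3:
    q=c3[n].reshape(-1,3);q=q[np.isfinite(q).all(1)];q=(q-O)@Rc
    for l,z0,z1,(x0,x1),(y0,y1) in(("base",.011,.018,(-.15,.09),(-.08,.08)),("anvil",.041,.049,(-.04,.05),(-.05,.05)),("armtop",.147,.158,(-.15,.06),(-.04,.04)),("pad",.085,.118,(-.03,.04),(-.03,.03)),("crank",.19,.225,(-.1,.09),(-.09,.09)),("bar",.05,.09,(-.04,.04),(.06,.25))):
        m=(q[:,2]>z0)&(q[:,2]<z1)&(q[:,0]>x0)&(q[:,0]<x1)&(q[:,1]>y0)&(q[:,1]<y1); k=q[m]
        if len(k)>15:
            r=cv2.minAreaRect((k[:,:2]*1000).astype(np.float32)); print(n,l,len(k),np.round(r[0],1),np.round(r[1],1),round(r[2],1),"z",np.percentile(k[:,2],[2,50,98]).round(4))
E
```

```text
tcp [0.5427 0.1726 0.078 ] tool y yaw 7.67 tilt z [ 1.e-04  9.e-04 -1.e+00] [ 0.1  0.6 -1.1] 4.675
tcp clamp [0.0004 0.3317 0.078 ]
scene base 496 [-29.   0.] [110.4 190.7] 89.8 z [0.0113 0.0152 0.0179]
scene anvil 205 [-0.9 -0.3] [65.5 61. ] 0.3 z [0.0413 0.0457 0.0487]
scene armtop 347 [-27.4   0.5] [ 52.1 139.1] 89.4 z [0.1481 0.1528 0.1574]
scene crank 142 [-19.5  -1.3] [71.4 26.4] 4.3 z [0.1949 0.21   0.2227]
scene bar 725 [  2.1 160.6] [ 49.7 178.7] 0.7 z [0.055  0.0711 0.0823]
side base 396 [-30.3   5.5] [123.9 193.6] 89.7 z [0.0113 0.0156 0.0178]
side anvil 142 [-1.4 -2. ] [58.7 62.6] 88.0 z [0.0418 0.0457 0.0488]
side armtop 327 [-30.4  -0.9] [138.5  52.5] 0.1 z [0.1478 0.1548 0.1578]
side crank 120 [-25.7  -4.4] [78.  28.2] 10.2 z [0.1952 0.2118 0.2225]
side bar 469 [ -0.9 163.6] [ 50.7 170.7] 0.3 z [0.0575 0.0742 0.0862]
```

View pics/scene3.png

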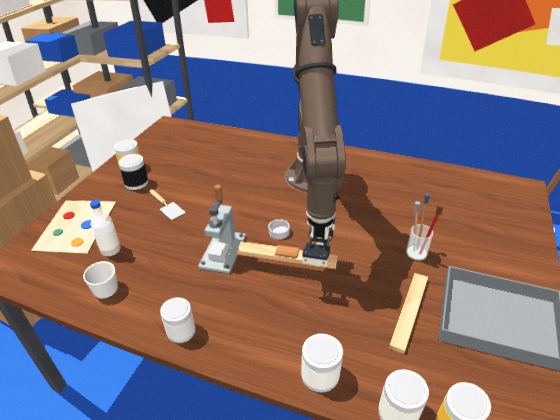

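The bar is level and aligned, with its leading end just beside the anvil at about (240,250). Now I'll slide it in.

Call:
arm_command(targets=[[[-0.028,0,0,0,0,0],[-0.028,0,0,0,0,0],[-0.029,0,0,0,0,0],[-0.029,0,0,0,0,0]]])

```text
clock: 5.32
position: [0.5582, 0.0588, 0.0782]
ee_rot: [2.067, 2.366, 0.001]
force: [-0.1, -0.0, -1.4]
width: 0.474
gripper_force: 55.0
```

Call:
arm_command(targets=[[[-0.029,0,0,0,0,0],[-0.029,0,0,0,0,0],[-0.029,0,0,0,0,0],[-0.029,0,0,0,0,0],[0,0,0,0,0,0],[0,0,0,0,0,0]]])

```text
clock: 6.08
position: [0.5734, -0.0552, 0.078]
ee_rot: [-2.067, -2.365, -0.001]
force: [1.3, 0.4, -1.7]
width: 0.475
gripper_force: 55.0
```

```bash
cat > clampfit.py <<'E'
from bar import *
c3={"wrist":c}
import sys; tag=sys.argv[1]
save(im,"w%s.png"%tag)
for n in("scene","side"):
    im2,c3[n]=cloud(n); save(im2,n+tag+".png")
a=np.radians(7.5); O=np.array([.5864,-.1563,0]); Rc=np.array([[np.cos(a),-np.sin(a),0],[np.sin(a),np.cos(a),0],[0,0,1]])
print("tcp clamp",((s["position"]-O)@Rc).round(4))
for n in c3:
    q=c3[n].reshape(-1,3);q=q[np.isfinite(q).all(1)];q=(q-O)@Rc
    for y0 in np.arange(-.165,.17,.015):
        m=(abs(q[:,1]-y0)<.0075)&(abs(q[:,0])<.035)&(q[:,2]>.05)&(q[:,2]<.095); k=q[m]
        if len(k)>8: print(n,round(y0,3),len(k),"y",k[:,1].min().round(4),k[:,1].max().round(4),"x",np.percentile(k[:,0],[2,98]).round(4),"z",np.percentile(k[:,2],[50,90]).round(4))
E
python3 clampfit.py 4
```

```text
tcp [ 0.5734 -0.0552  0.078 ] tool y yaw 7.69 tilt z [ 4.e-04  7.e-04 -1.e+00] [ 1.3  0.4 -1.7] 6.075
tcp clamp [0.0003 0.1019 0.078 ]
wrist 0.06 185 y 0.0653 0.0675 x [-0.0218  0.0211] z [0.0737 0.0744]
wrist 0.075 2016 y 0.0675 0.0825 x [-0.0207  0.0213] z [0.0739 0.0746]
wrist 0.09 130 y 0.0825 0.0965 x [-0.0213  0.0223] z [0.0742 0.0752]
wrist 0.105 2458 y 0.0997 0.1125 x [-0.0232  0.0238] z [0.0742 0.0813]
wrist 0.12 3917 y 0.1125 0.1275 x [-0.0332  0.0333] z [0.0744 0.0873]
wrist 0.135 2838 y 0.1275 0.1425 x [-0.0206  0.0212] z [0.0743 0.0751]
wrist 0.15 3068 y 0.1425 0.1575 x [-0.0206  0.0212] z [0.0744 0.0752]
wrist 0.165 1208 y 0.1575 0.1618 x [-0.0201  0.0209] z [0.0738 0.0749]
scene -0.15 50 y -0.1562 -0.1427 x [-0.0202  0.0241] z [0.0719 0.0747]
scene -0.135 55 y -0.1418 -0.1275 x [-0.022   0.0226] z [0.0718 0.0752]
scene -0.12 51 y -0.1274 -0.1128 x [-0.0232  0.0217] z [0.0718 0.0753]
scene -0.105 54 y -0.1118 -0.0978 x [-0.0219  0.0227] z [0.0723 0.075 ]
scene -0.09 59 y -0.0971 -0.0825 x [-0.0251  0.0214] z [0.0725 0.0763]
scene -0.075 52 y -0.0821 -0.0677 x [-0.0206  
[... 1064 characters left out ...]
.0757]
side -0.105 52 y -0.1124 -0.0976 x [-0.0235  0.0201] z [0.0723 0.0763]
side -0.09 53 y -0.0974 -0.083 x [-0.0235  0.0204] z [0.073  0.0765]
side -0.075 50 y -0.0821 -0.0677 x [-0.0239  0.0211] z [0.0726 0.0757]
side -0.06 52 y -0.0673 -0.0527 x [-0.0229  0.0221] z [0.0733 0.0768]
side -0.045 48 y -0.052 -0.0377 x [-0.0249  0.0206] z [0.0728 0.0758]
side -0.03 59 y -0.0374 -0.0227 x [-0.0239  0.0195] z [0.0766 0.0839]
side -0.015 53 y -0.0225 -0.0086 x [-0.0233  0.0196] z [0.0806 0.0852]
side -0.0 43 y -0.0075 0.004 x [-0.0264  0.0185] z [0.0807 0.0844]
side 0.09 63 y 0.0837 0.0967 x [-0.0324  0.0332] z [0.0755 0.0873]
side 0.105 18 y 0.0976 0.1056 x [-0.0105  0.0269] z [0.0755 0.0853]
```

Call:
arm_command(targets=[[[-0.001,0,0.003,0,0,0],[0,0,0.003,0,0,0],[0,0,0.002,0,0,0],[0,0,0,0,0,0]]])

```text
clock: 6.72
position: [0.5733, -0.0574, 0.0696]
ee_rot: [-2.069, -2.364, 0.0]
force: [0.1, 1.4, -0.2]
width: 0.475
gripper_force: 55.0
```

Call:
arm_command(targets=[[[0,0,0.0008,0,0,0],[0,0,0,0,0,0]]])

```text
clock: 6.98
position: [0.5734, -0.0574, 0.0691]
ee_rot: [2.069, 2.364, 0.0]
force: [-2.1, 1.0, 1.7]
width: 0.473
gripper_force: 55.0
```

Call:
arm_command(targets=[[[0,0,0,0,0,0],[0,0,0,0,0,0],[0,0,0,0,0,0],[0,0,0,0,0,0],[0,0,-0.02,0,0,0],[0,0,-0.05,0,0,0],[0.02,0,-0.05,0,0,0],[0.03,0,-0.05,0,0,0],[0.03,0,-0.05,0,0,0],[0,0,-0.05,0,0,0]]], jaw=0.07)

```text
clock: 8.22
position: [0.5621, 0.025, 0.3408]
ee_rot: [-2.063, -2.368, -0.002]
force: [0.9, -1.1, -0.3]
width: 0.76
gripper_force: 0.0
```

```bash
python3 clampfit.py 5 | grep -v wrist; python3 - <<'E'
from h import *
a=np.radians(7.5); O=np.array([.5864,-.1563,0]); Rc=np.array([[np.cos(a),-np.sin(a),0],[np.sin(a),np.cos(a),0],[0,0,1]])
for n in("scene","side"):
    im,c=cloud(n); q=(c-O)@Rc; p=im["pixels"].astype(int)
    m=(abs(q[...,1])<.09)&(abs(q[...,0])<.09)&(q[...,2]>.215)&(q[...,2]<.28)&(p[...,0]>p[...,2]+40)
    k=q[m]; print(n,len(k),k.min(0).round(4),k.max(0).round(4),k.mean(0).round(4))
E
```

```text
tcp [0.5621 0.025  0.3408] tool y yaw 7.88 tilt z [ 3.0e-04  1.3e-03 -1.0e+00] [ 0.9 -1.1 -0.3] 8.225
tcp clamp [-0.0004  0.1829  0.3408]
scene -0.165 10 y -0.1624 -0.1576 x [-0.0196  0.0209] z [0.0634 0.0662]
scene -0.15 51 y -0.1574 -0.1426 x [-0.0231  0.021 ] z [0.0648 0.0684]
scene -0.135 50 y -0.1424 -0.1278 x [-0.0222  0.0202] z [0.0653 0.0677]
scene -0.12 51 y -0.127 -0.1127 x [-0.0252  0.0208] z [0.0649 0.0681]
scene -0.105 49 y -0.1117 -0.0984 x [-0.022  0.021] z [0.0655 0.0686]
scene -0.09 50 y -0.0972 -0.0831 x [-0.0224  0.0213] z [0.0658 0.0677]
scene -0.075 53 y -0.0824 -0.0676 x [-0.0246  0.0217] z [0.0652 0.0681]
scene -0.06 54 y -0.0674 -0.0528 x [-0.0205  0.0214] z [0.0652 0.0683]
scene -0.045 44 y -0.0525 -0.0377 x [-0.0216  0.0209] z [0.0659 0.0693]
scene -0.03 52 y -0.0365 -0.0226 x [-0.0162  0.021 ] z [0.0719 0.077 ]
scene -0.015 56 y -0.0224 -0.0076 x [-0.0165  0.0226] z [0.0727 0.0767]
scene -0.0 58 y -0.0073 0.0066 x [-0.0203  0.0224] z [0.0696 0.0751]
scene 0.015 56 y 0.0075 0.0224 x [-0.0176  0.0228] z [0.0706 0.076 ]
scene 0.03 64 y 0.0225 0.037 x [-0.0199 
[... 1287 characters left out ...]
 y -0.0375 -0.0225 x [-0.0234  0.0208] z [0.0715 0.0765]
side -0.015 49 y -0.022 -0.0077 x [-0.0253  0.0184] z [0.0738 0.0767]
side -0.0 48 y -0.0074 0.0074 x [-0.0234  0.0175] z [0.0739 0.0769]
side 0.09 37 y 0.0834 0.0974 x [-0.0246  0.0207] z [0.0663 0.0698]
side 0.105 38 y 0.0975 0.1122 x [-0.0238  0.0213] z [0.0658 0.0696]
side 0.12 41 y 0.1126 0.1273 x [-0.0226  0.0213] z [0.0657 0.0696]
side 0.135 41 y 0.1278 0.142 x [-0.0262  0.0182] z [0.0663 0.0703]
side 0.15 38 y 0.1428 0.1572 x [-0.0227  0.021 ] z [0.0665 0.0699]
scene 99 [-0.0626 -0.0113  0.2156] [-0.0396  0.0107  0.2621] [-0.0494  0.0011  0.2418]
side 89 [-0.07   -0.0125  0.2156] [0.0093 0.0117 0.2677] [-0.0594 -0.0038  0.2438]
```

View pics/side5.png

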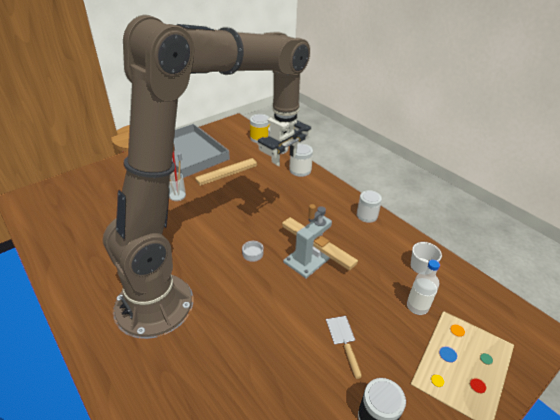

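The bar sits squarely on the anvil and is released; the side view shows it under the screw at about (318,243). Next I'll go over the knob.

Call:
arm_command(targets=[[[-0.03,-0.009,0,0,0,0],[-0.04,-0.012,0,0,0,0],[-0.04,-0.012,0,0,0,0],[-0.04,-0.012,-0.01,0,0,0],[-0.033,-0.0095,-0.01,0,0,0],[0,0,0,0,0,0],[0,0,0,0,0,0]]], jaw=0.05, newtons=25)

```text
clock: 9.35
position: [0.5326, -0.1662, 0.3575]
ee_rot: [-2.067, -2.362, 0.001]
force: [-0.3, 0.0, 0.1]
width: 0.544
gripper_force: 0.0
```

```bash
python3 - <<'E'
from bar import *
save(im,"w6.png")
a=np.radians(7.5); O=np.array([.5864,-.1563,0]); Rc=np.array([[np.cos(a),-np.sin(a),0],[np.sin(a),np.cos(a),0],[0,0,1]])
q=(c-O)@Rc; print("tcp clamp",((s["position"]-O)@Rc).round(4))
m=(abs(q[...,0]+.055)<.025)&(abs(q[...,1])<.025)&(q[...,2]>.25)&(q[...,2]<.275); k=q[m]
if len(k): print(len(k),cv2.minEnclosingCircle((k[:,:2]*1000).astype(np.float32)),np.percentile(k,[2,50,98],axis=0).round(4))
m=(abs(q[...,0])<.03)&(abs(q[...,1])<.03)&(q[...,2]>.16)&(q[...,2]<.3); k=q[m]
if len(k): print("screw",len(k),np.percentile(k,[2,50,98],axis=0).round(4))
E
```

```text
tcp [ 0.5326 -0.1662  0.3575] tool y yaw 7.62 tilt z [-0.0023  0.001  -1.    ] [-0.3  0.   0.1] 9.35
tcp clamp [-0.0546 -0.0028  0.3575]
616 ((-55.32659912109375, -0.08965201675891876), 10.919637680053711) [[-0.0646 -0.0092  0.2518]
 [-0.0552  0.0014  0.2602]
 [-0.0458  0.0101  0.2616]]
screw 1123 [[-0.0284 -0.0113  0.1814]
 [-0.0053  0.0021  0.213 ]
 [ 0.0116  0.0141  0.2149]]
```

View pics/w6.png

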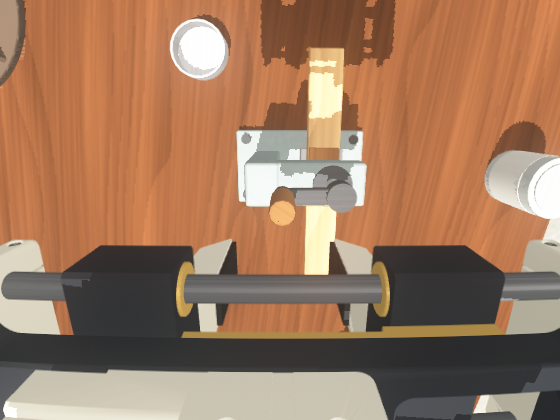

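The wrist view shows the knob's top at (283,211) with the crank arm running right to the hub at (341,195). The knob is at clamp (-55.3, 0) mm with its top at z = 0.2615. Now I'll descend and grip it.

Call:
arm_command(targets=[[[0.0027,-0.0006,0.03,0,0,0],[0,0,0.03,0,0,0],[0,0,0.03,0,0,0],[0,0,0.0285,0,0,0],[0,0,0,0,0,0]]])

```text
clock: 10.02
position: [0.5307, -0.1625, 0.2381]
ee_rot: [-2.064, -2.362, 0.003]
force: [-0.1, 0.4, 1.1]
width: 0.547
gripper_force: 0.0
```

Call:
arm_command(targets=[[[0,0,0,0,0,0],[0,0,0,0,0,0],[0,0,0,0,0,0],[0,0,0,0,0,0]]], jaw=0.015, newtons=25)

```text
clock: 10.52
position: [0.5318, -0.1644, 0.2412]
ee_rot: [2.069, 2.364, -0.0]
force: [-3.7, -0.2, 4.3]
width: 0.238
gripper_force: 25.0
```

Call:
arm_command(targets=[[[0.017,0.0027,0.0009,0,0,0],[0.0153,0.0078,0.0009,0,0,0],[0.0122,0.0122,0.0009,0,0,0],[0.0078,0.0153,0.0009,0,0,0],[0.0027,0.017,0.0009,0,0,0]]])

```text
clock: 11.15
position: [0.5803, -0.1015, 0.2366]
ee_rot: [2.068, 2.365, 0.001]
force: [-2.0, -2.8, 4.9]
width: 0.237
gripper_force: 25.0
```

```bash
cat > st.py <<'E'
from cell import arm
import numpy as np
from scipy.spatial.transform import Rotation as R
s=arm.observe()
a=np.radians(7.5); O=np.array([.5864,-.1563,0]); Rc=np.array([[np.cos(a),-np.sin(a),0],[np.sin(a),np.cos(a),0],[0,0,1]])
p=(s["position"]-O)@Rc; f=s["force"]@Rc; ph=np.arctan2(p[1],p[0])
t=np.array([np.sin(ph),-np.cos(ph)])
Rw=R.from_rotvec(s["ee_rot"]).as_matrix()
print("p",p.round(4),"r",np.hypot(p[0],p[1]).round(4),"phi",np.degrees(ph).round(1),"f",f.round(1),"Ftan",(f[:2]@t).round(2),"yaw",np.degrees(np.arctan2(Rw[1,1],Rw[0,1])).round(2),"clk",s["clock"],s["width"].round(3))
E
python3 st.py
```

```text
Traceback (most recent call last):
  File "st.py", line 9, in <module>
    print("p",p.round(4),"r",np.hypot(p[0],p[1]).round(4),"phi",np.degrees(ph).round(1),"f",f.round(1),"Ftan",(f[:2]@t).round(2),"yaw",np.degrees(np.arctan2(Rw[1,1],Rw[0,1])).round(2),"clk",s["clock"],s["width"].round(3))
                                                                                                                                                                                                         ^^^^^^^^^^^^^^^^
AttributeError: 'float' object has no attribute 'round'
```

Call:
arm_command(targets=[[[-0.0027,0.017,0.0009,0,0,0],[-0.0078,0.0153,0.0009,0,0,0],[-0.0122,0.0122,0.0009,0,0,0],[-0.0153,0.0078,0.0009,0,0,0],[-0.017,0.0027,0.0009,0,0,0]]])

```text
clock: 11.78
position: [0.6412, -0.1505, 0.2319]
ee_rot: [-2.069, -2.363, 0.002]
force: [-11.8, 0.6, 11.9]
width: 0.233
gripper_force: 25.0
```

```bash
sed -i 's/,s\["width"\].round(3)//' st.py; python3 st.py
```

```text
p [ 0.0551 -0.0014  0.2319] r 0.0551 phi -1.5 f [-11.6   2.1  11.9] Ftan -1.85 yaw 7.61 clk 11.775
```

Call:
arm_command(targets=[[[-0.017,-0.0037,0.0002,0,0,0],[-0.0153,-0.0082,0.0005,0,0,0],[-0.0122,-0.0122,0.0009,0,0,0],[-0.0078,-0.0153,0.0009,0,0,0],[-0.0027,-0.017,0.0009,0,0,0]]])

```text
clock: 12.4
position: [0.5914, -0.2115, 0.2277]
ee_rot: [-2.068, -2.364, -0.001]
force: [1.0, 7.6, -1.4]
width: 0.233
gripper_force: 25.0
```

```bash
python3 st.py
```

```text
p [-0.0022 -0.0554  0.2277] r 0.0554 phi -92.3 f [ 2.   7.4 -1.4] Ftan -1.66 yaw 7.62 clk 12.4
```

Call:
arm_command(targets=[[[0.0032,-0.017,0.0008,0,0,0],[0.0078,-0.0153,0.0009,0,0,0],[0.0122,-0.0122,0.0009,0,0,0],[0.0153,-0.0078,0.0009,0,0,0],[0.017,-0.0027,0.0009,0,0,0]]])

```text
clock: 13.02
position: [0.5312, -0.164, 0.2235]
ee_rot: [2.067, 2.361, 0.003]
force: [15.3, -0.9, -14.0]
width: 0.239
gripper_force: 25.0
```

```bash
python3 st.py
```

```text
p [-0.0557 -0.0004  0.2235] r 0.0557 phi -179.6 f [ 15.1  -2.9 -14. ] Ftan -3.01 yaw 7.61 clk 13.025
```

```bash
python3 - <<'E'
from h import *
a=np.radians(7.5); O=np.array([.5864,-.1563,0]); Rc=np.array([[np.cos(a),-np.sin(a),0],[np.sin(a),np.cos(a),0],[0,0,1]])
im,c=cloud("scene"); save(im,"scene7.png"); q=(c-O)@Rc
m=(np.hypot(q[...,0],q[...,1])<.02)&(q[...,2]>.076)&(q[...,2]<.125)
v,u=np.nonzero(m); print(u.min(),u.max(),v.min(),v.max())
for vv in range(v.min(),v.max()+4):
    for uu in [int(np.median(u))]: print(vv,uu,q[vv,uu].round(4),im["pixels"][vv,uu])
u0,v0=int(np.median(u)),int(np.median(v))
cv2.imwrite("pics/crop7.png",cv2.resize(im["pixels"][v0-35:v0+35,u0-45:u0+45,::-1],None,fx=8,fy=8,interpolation=cv2.INTER_NEAREST)); print(u0-45,v0-35)
E
```

```text
213 221 237 244
237 217 [0.0386 0.0182 0.1327] [131 139 141]
238 217 [0.0369 0.017  0.1268] [150 152 156]
239 217 [0.0083 0.0035 0.095 ] [170 169 171]
240 217 [0.0127 0.005  0.0948] [169 167 170]
241 217 [0.0139 0.0051 0.0915] [170 166 170]
242 217 [-0.0006 -0.002   0.073 ] [160 148 142]
243 217 [ 0.0043 -0.0003  0.0732] [138 106  86]
244 217 [0.0071 0.0005 0.0714] [128  84  53]
245 217 [0.0146 0.0034 0.0743] [125  79  51]
246 217 [0.0184 0.0047 0.0735] [131  89  56]
247 217 [0.0211 0.0054 0.0716] [134  89  55]
172 205
```

View pics/crop7.png

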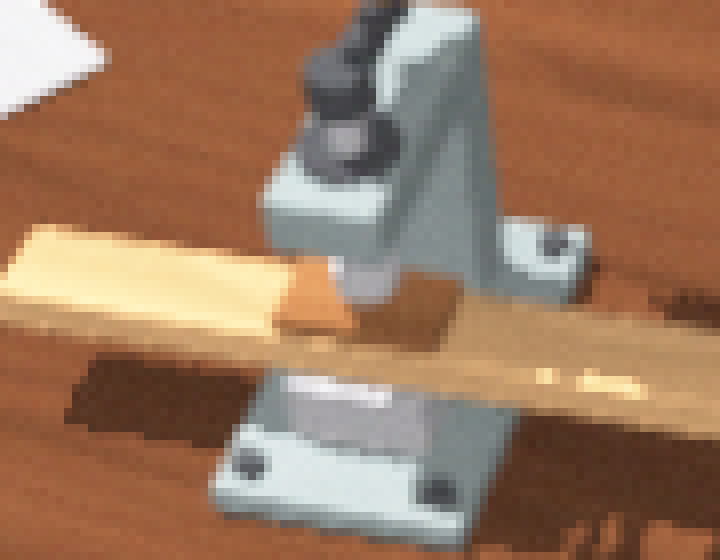

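The crop shows the pad's lower rim at about (370,300) and the splint just below and behind it. That works out to a gap of roughly 10 mm, about 0.55 turn. I'll do a quarter turn, then go finer.

Call:
arm_command(targets=[[[0.0168,0.0033,0.0009,0,0,0],[0.0151,0.0081,0.0009,0,0,0],[0.012,0.0121,0.0009,0,0,0],[0.0077,0.0152,0.0009,0,0,0],[0.0026,0.0168,0.0009,0,0,0]]])

```text
clock: 13.7
position: [0.5791, -0.1017, 0.2188]
ee_rot: [-2.067, -2.364, 0.0]
force: [-1.1, -3.7, -3.4]
width: 0.234
gripper_force: 25.0
```

```bash
python3 st.py
```

```text
p [-1.000e-04  5.510e-02  2.188e-01] r 0.0551 phi 90.1 f [-1.6 -3.5 -3.4] Ftan -1.63 yaw 7.68 clk 13.7
```

Call:
arm_command(targets=[[[-0.0007,0.0086,0.0005,0,0,0],[-0.002,0.0084,0.0004,0,0,0],[-0.0033,0.008,0.0005,0,0,0],[-0.0045,0.0074,0.0004,0,0,0]]])

```text
clock: 14.2
position: [0.6126, -0.1084, 0.2171]
ee_rot: [-2.068, -2.364, -0.001]
force: [0.3, 4.7, -5.3]
width: 0.237
gripper_force: 25.0
```

```bash
python3 st.py
```

```text
p [0.0322 0.0441 0.2171] r 0.0546 phi 53.9 f [ 0.9  4.6 -5.3] Ftan -2.02 yaw 7.65 clk 14.2
```

Call:
arm_command(targets=[[[-0.0056,0.0066,0.0005,0,0,0],[-0.0066,0.0056,0.0005,0,0,0],[-0.0074,0.0045,0.0005,0,0,0]]])

```text
clock: 14.58
position: [0.632, -0.1262, 0.2158]
ee_rot: [2.068, 2.364, 0.001]
force: [2.0, 4.0, -5.0]
width: 0.231
gripper_force: 25.0
```

```bash
python3 st.py
```

```text
p [0.0491 0.0239 0.2158] r 0.0546 phi 25.9 f [ 2.5  3.7 -5. ] Ftan -2.25 yaw 7.63 clk 14.575
```

Call:
arm_command(targets=[[[-0.008,0.0033,0.0004,0,0,0],[-0.0084,0.002,0.0004,0,0,0]]])

```text
clock: 14.82
position: [0.6392, -0.1424, 0.2149]
ee_rot: [2.069, 2.363, 0.001]
force: [3.4, 3.8, -5.8]
width: 0.236
gripper_force: 25.0
```

```bash
python3 st.py
```

```text
p [0.0541 0.0069 0.2149] r 0.0546 phi 7.3 f [ 3.8  3.3 -5.8] Ftan -2.83 yaw 7.61 clk 14.825
```

Call:
arm_command(targets=[[[-0.0086,0.0007,0.0004,0,0,0],[-0.0086,-0.0005,0.0004,0,0,0]]])

```text
clock: 15.08
position: [0.6411, -0.1579, 0.2142]
ee_rot: [-2.067, -2.364, -0.002]
force: [0.3, 10.5, -3.1]
width: 0.233
gripper_force: 25.0
```

```bash
python3 st.py
```

```text
p [ 0.054  -0.0088  0.2142] r 0.0547 phi -9.2 f [ 1.7 10.4 -3.1] Ftan -10.52 yaw 7.65 clk 15.075
```

Tangential force jumped to 10.5 N, so the pad is in contact. I'll hold and re-read.

Call:
arm_command(targets=[[[0,0,0,0,0,0],[0,0,0,0,0,0]]])

```text
clock: 15.32
position: [0.641, -0.1579, 0.2142]
ee_rot: [-2.068, -2.364, -0.002]
force: [1.9, 6.3, -6.1]
width: 0.231
gripper_force: 25.0
```

```bash
python3 st.py
```

```text
p [ 0.054  -0.0088  0.2142] r 0.0547 phi -9.2 f [ 2.7  6.  -6.1] Ftan -6.32 yaw 7.65 clk 15.325
```

Call:
arm_command(targets=[[[-0.0015,-0.0002,0.0001,0,0,0],[0,0,0,0,0,0]]])

```text
clock: 15.58
position: [0.6411, -0.1582, 0.2142]
ee_rot: [-2.066, -2.364, -0.003]
force: [0.7, 9.4, -5.1]
width: 0.236
gripper_force: 25.0
```

```bash
python3 st.py
```

```text
p [ 0.0539 -0.009   0.2142] r 0.0547 phi -9.5 f [ 1.9  9.2 -5.1] Ftan -9.43 yaw 7.71 clk 15.575
```

Call:
arm_command(targets=[[[-0.001,-0.0002,0,0,0,0],[0,0,0,0,0,0]]])

```text
clock: 15.82
position: [0.6411, -0.1587, 0.2142]
ee_rot: [-2.065, -2.364, -0.004]
force: [1.4, 9.7, -5.4]
width: 0.235
gripper_force: 25.0
```

```bash
python3 st.py
```

```text
p [ 0.0539 -0.0095  0.2142] r 0.0547 phi -10.0 f [ 2.6  9.4 -5.4] Ftan -9.71 yaw 7.74 clk 15.825
```

The clamp is tight at about 9.7 N tangential, roughly 145 N at the pad. Releasing the knob and backing away.

Call:
arm_command(targets=[[[0,0,0,0,0,0],[0,0,0,0,0,0],[0,0,0,0,0,0],[0,0,-0.02,0,0,0],[0,0,-0.04,0,0,0],[0,0,-0.04,0,0,0],[0.02,0,-0.03,0,0,0],[0.05,0,0,0,0,0],[0.05,0,0,0,0,0],[0,0,0,0,0,0]]], jaw=0.05)

```text
clock: 17.08
position: [0.6247, -0.0373, 0.3448]
ee_rot: [-2.06, -2.37, -0.003]
force: [-0.0, -0.4, -0.6]
width: 0.542
gripper_force: 0.0
```

```bash
python3 clampfit.py 8 | grep -v wrist | awk 'NR%3==1'; python3 - <<'E'
import cv2
I=cv2.imread("pics/scene8.png")[205:275,172:262]; cv2.imwrite("pics/crop8.png",cv2.resize(I,None,fx=8,fy=8,interpolation=cv2.INTER_CUBIC))
from h import *
a=np.radians(7.5); O=np.array([.5864,-.1563,0]); Rc=np.array([[np.cos(a),-np.sin(a),0],[np.sin(a),np.cos(a),0],[0,0,1]])
im,c=cloud("scene"); q=(c-O)@Rc; p=im["pixels"].astype(int)
m=(abs(q[...,1])<.09)&(abs(q[...,0])<.09)&(q[...,2]>.19)&(q[...,2]<.28)&(p[...,0]>p[...,2]+40); print("knob",q[m].mean(0))
E
```

```text
tcp [ 0.6247 -0.0373  0.3448] tool y yaw 8.01 tilt z [ 6.0e-04  2.3e-03 -1.0e+00] [-0.  -0.4 -0.6] 17.075
scene -0.15 53 y -0.1573 -0.1427 x [-0.0232  0.0214] z [0.0654 0.0685]
scene -0.105 51 y -0.1121 -0.0975 x [-0.0244  0.0212] z [0.0652 0.0678]
scene -0.06 51 y -0.0673 -0.0529 x [-0.0223  0.0209] z [0.0649 0.0684]
scene -0.015 51 y -0.0222 -0.0079 x [-0.0072  0.0229] z [0.0715 0.081 ]
scene 0.03 66 y 0.0226 0.0372 x [-0.0209  0.0215] z [0.0671 0.0731]
scene 0.075 54 y 0.0678 0.0823 x [-0.0185  0.0232] z [0.0629 0.067 ]
scene 0.12 54 y 0.1128 0.1272 x [-0.0198  0.0233] z [0.0628 0.0652]
scene 0.165 11 y 0.1576 0.1591 x [-0.0106  0.018 ] z [0.0585 0.0651]
side -0.135 54 y -0.1418 -0.1276 x [-0.0262  0.0199] z [0.0658 0.0687]
side -0.09 49 y -0.0974 -0.0828 x [-0.0235  0.0193] z [0.0661 0.0689]
side -0.045 49 y -0.0523 -0.0378 x [-0.0249  0.0171] z [0.066  0.0696]
side -0.0 38 y -0.0075 0.0058 x [-0.0244  0.016 ] z [0.0747 0.0872]
side 0.12 40 y 0.1125 0.1272 x [-0.0245  0.0198] z [0.0661 0.0691]
knob [0.0600316  0.00063538 0.21556625]
```

View pics/crop8.png

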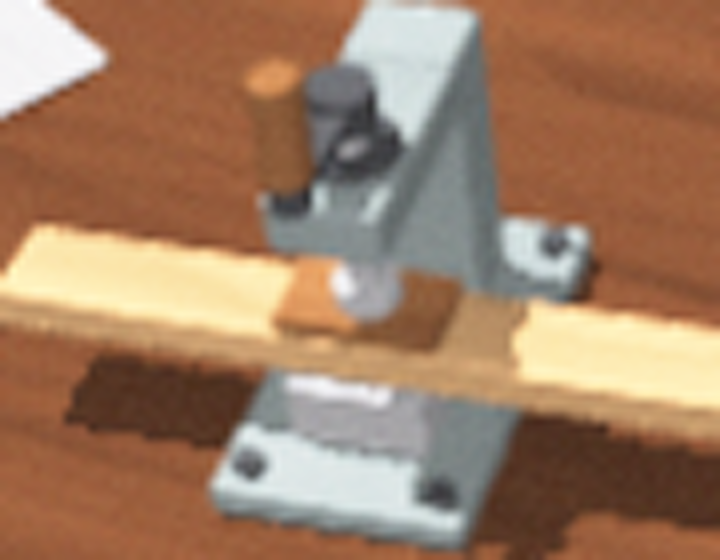

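The pad looks seated on the splint. The knob may have slipped slightly in the fingers, so I'll check its true position from above before deciding.

Call:
arm_command(targets=[[[-0.03,0,-0.01,0,0,0],[-0.04,0,0,0,0,0],[-0.04,0,0,0,0,0],[0,0,0,0,0,0],[0,0,0,0,0,0]]])

```text
clock: 17.9
position: [0.6394, -0.1521, 0.3539]
ee_rot: [-2.071, -2.362, 0.0]
force: [-0.1, 0.9, 0.3]
width: 0.541
gripper_force: 0.0
```

```bash
python3 - <<'E'
from bar import *
a=np.radians(7.5); O=np.array([.5864,-.1563,0]); Rc=np.array([[np.cos(a),-np.sin(a),0],[np.sin(a),np.cos(a),0],[0,0,1]])
q=(c-O)@Rc; print("tcp clamp",((s["position"]-O)@Rc).round(4),s["joints"].round(2))
p=im["pixels"].astype(int)
m=(abs(q[...,0]-.055)<.03)&(abs(q[...,1])<.03)&(q[...,2]>.227)&(q[...,2]<.245); k=q[m]
print(len(k),cv2.minEnclosingCircle((k[:,:2]*1000).astype(np.float32)),np.percentile(k,[2,50,98],axis=0).round(4))
E
```

```text
tcp [ 0.6394 -0.1521  0.3539] tool y yaw 7.52 tilt z [-4.e-04  3.e-04 -1.e+00] [-0.1  0.9  0.3] 17.9
tcp clamp [ 0.0531 -0.0028  0.3539] [ 0.16  0.43 -0.01  1.31  0.    1.4   0.28]
496 ((54.78739929199219, -1.1751192808151245), 10.874547004699707) [[ 4.500e-02 -1.030e-02  2.286e-01]
 [ 5.440e-02 -1.000e-04  2.332e-01]
 [ 6.400e-02  8.900e-03  2.347e-01]]
```

Call:
arm_command(targets=[[[0.0017,0.0013,0,0,0,0.157],[0,0,0,0,0,0.157],[0,0,0,0,0,0.157],[0,0,0,0,0,0.157],[0,0,0,0,0,0.157],[0,0,0,0,0,0.157],[0,0,0,0,0,0.157],[0,0,0,0,0,0.157],[0,0,0,0,0,0.157],[0,0,0,0,0,0.158]]])

```text
clock: 19.2
position: [0.6407, -0.1481, 0.3542]
ee_rot: [-3.134, -0.203, -0.0]
force: [-0.2, 0.2, 0.0]
width: 0.545
gripper_force: 0.0
```

Call:
arm_command(targets=[[[0,0,0.03,0,0,0],[0,0,0.04,0,0,0],[0,0,0.03,0,0,0],[0,0,0,0,0,0],[0,0,0,0,0,0]]])

```text
clock: 19.82
position: [0.6414, -0.1491, 0.2556]
ee_rot: [3.134, 0.21, 0.003]
force: [-0.6, 1.0, -0.0]
width: 0.543
gripper_force: 0.0
```

```bash
python3 st.py
```

```text
p [0.0554 0.     0.2556] r 0.0554 phi 0.0 f [-0.4  1.  -0. ] Ftan -1.03 yaw -82.35 clk 19.825
```

Call:
arm_command(targets=[[[0,0.0006,0.02,0,0,0],[0,0,0.023,0,0,0],[0,0,0,0,0,0],[0,0,0,0,0,0]]])

```text
clock: 20.32
position: [0.6417, -0.1502, 0.2131]
ee_rot: [3.134, 0.208, 0.004]
force: [0.6, -0.2, 0.3]
width: 0.546
gripper_force: 0.0
```

Call:
arm_command(targets=[[[0,0,0,0,0,0],[0,0,0,0,0,0],[0,0,0,0,0,0],[0,0,0,0,0,0]]], jaw=0.015, newtons=25)

```text
clock: 20.82
position: [0.6409, -0.1502, 0.2114]
ee_rot: [3.134, 0.208, 0.001]
force: [-0.6, -0.2, 2.1]
width: 0.238
gripper_force: 25.0
```

```bash
python3 st.py
```

```text
p [ 0.0548 -0.0011  0.2114] r 0.0548 phi -1.1 f [-0.6 -0.1  2.1] Ftan 0.16 yaw -82.4 clk 20.825
```

Call:
arm_command(targets=[[[0,0.002,0,0,0,0],[0,0.001,0,0,0,0],[0,0,0,0,0,0]]])

```text
clock: 21.2
position: [0.6412, -0.1523, 0.2113]
ee_rot: [-3.134, -0.209, 0.0]
force: [-2.4, 5.1, 4.5]
width: 0.235
gripper_force: 25.0
```

```bash
python3 st.py
```

```text
p [ 0.0548 -0.0032  0.2113] r 0.0549 phi -3.4 f [-1.7  5.3  4.5] Ftan -5.23 yaw -82.36 clk 21.2
```

The crank still turns at 5 N, so my slipping grip had overstated the pad force. I'll tighten further in small steps with this firm tangential grip.

Call:
arm_command(targets=[[[0,0.001,0,0,0,0],[0,0.001,0,0,0,0],[0,0,0,0,0,0]]])

```text
clock: 21.58
position: [0.6413, -0.1539, 0.2112]
ee_rot: [-3.133, -0.209, 0.001]
force: [-2.5, 5.8, 6.1]
width: 0.233
gripper_force: 25.0
```

```bash
python3 st.py
```

```text
p [ 0.0547 -0.0048  0.2112] r 0.0549 phi -5.0 f [-1.7  6.1  6.1] Ftan -5.89 yaw -82.35 clk 21.575
```

Call:
arm_command(targets=[[[-0.0001,0.0015,0,0,0,0],[-0.0002,0.0015,0.0001,0,0,0],[-0.0002,0.0015,0.0001,0,0,0],[0,0,0,0,0,0]]])

```text
clock: 22.08
position: [0.6414, -0.1573, 0.2111]
ee_rot: [-3.132, -0.211, 0.001]
force: [-3.3, 8.1, 6.5]
width: 0.234
gripper_force: 25.0
```

```bash
python3 st.py
```

```text
p [ 0.0544 -0.0082  0.2111] r 0.055 phi -8.5 f [-2.2  8.5  6.5] Ftan -8.08 yaw -82.3 clk 22.075
```

Call:
arm_command(targets=[[[-0.0002,0.0015,0.0001,0,0,0],[-0.0003,0.0015,0,0,0,0],[0,0,0,0,0,0]]])

```text
clock: 22.45
position: [0.6413, -0.1594, 0.211]
ee_rot: [-3.13, -0.212, 0.001]
force: [-5.1, 10.4, 7.2]
width: 0.231
gripper_force: 25.0
```

```bash
python3 st.py
```

```text
p [ 0.0541 -0.0102  0.211 ] r 0.055 phi -10.7 f [-3.7 11.   7.2] Ftan -10.09 yaw -82.26 clk 22.45
```

About 10 N tangential, roughly 150 N at the pad: tight. I'll relieve the arm's preload, release and retreat.

Call:
arm_command(targets=[[[0,-0.0015,0,0,0,0],[0,-0.0015,0,0,0,0],[0,0,0,0,0,0]]])

```text
clock: 22.82
position: [0.6413, -0.1578, 0.2111]
ee_rot: [-3.133, -0.211, -0.001]
force: [-1.7, 7.3, 6.5]
width: 0.237
gripper_force: 25.0
```

Call:
arm_command(targets=[[[0,0,0,0,0,0],[0,0,0,0,0,0],[0,0,0,0,0,0],[0,0,-0.02,0,0,0],[0,0,-0.04,0,0,0],[0,0,-0.04,0,0,0],[0,0,-0.04,0,0,0],[0,0,0,0,0,0],[0,0,0,0,0,0]]], jaw=0.05)

```text
clock: 23.95
position: [0.6407, -0.1602, 0.3501]
ee_rot: [3.134, 0.207, -0.001]
force: [0.1, 0.2, -0.2]
width: 0.541
gripper_force: 0.0
```

```bash
python3 st.py; python3 - <<'E'
from bar import *
a=np.radians(7.5); O=np.array([.5864,-.1563,0]); Rc=np.array([[np.cos(a),-np.sin(a),0],[np.sin(a),np.cos(a),0],[0,0,1]])
def rep(n,c):
    q=(c-O)@Rc
    m=(abs(q[...,0]-.055)<.03)&(abs(q[...,1]+.01)<.03)&(q[...,2]>.226)&(q[...,2]<.245); k=q[m]
    if len(k)>30: print(n,"knob",np.percentile(k,[2,50,98],axis=0).round(4).tolist())
    m=(abs(q[...,0])<.04)&(abs(q[...,1])<.18)&(q[...,2]>.06)&(q[...,2]<.069); k=q[m]
    if len(k)>30: print(n,"bar",cv2.minAreaRect((k[:,:2]*1000).astype(np.float32)))
rep("wrist",c)
for n in("scene","side"): rep(n,cloud(n)[1])
E
```

```text
p [ 0.0533 -0.0109  0.3501] r 0.0544 phi -11.6 f [ 0.1  0.1 -0.2] Ftan -0.16 yaw -82.44 clk 23.95
tcp [ 0.6407 -0.1602  0.3501] tool y yaw -82.44 tilt z [-8.e-04 -4.e-04 -1.e+00] [ 0.1  0.2 -0.2] 23.95
wrist knob [[0.0454, -0.0116, 0.2277], [0.056, -0.0016, 0.2333], [0.0649, 0.0077, 0.2347]]
wrist bar ((-0.10365867614746094, -0.8085784912109375), (319.00067138671875, 44.118682861328125), 89.68367767333984)
scene bar ((-0.78643798828125, -0.5438385009765625), (318.3829040527344, 51.857391357421875), 89.02655029296875)
side bar ((-2.3528995513916016, -2.0131072998046875), (319.9234619140625, 49.72740173339844), 89.74959564208984)
```

```bash
python3 -c "
from cell import arm
print(arm.sign_off())"
```

```text
the job is handed in; nothing more can be done
None
```

The bar lies splint up, square across the anvil and centred within about 1 mm. I cranked the pad to an estimated 150 N (from the knob force, under the 300 N limit), but the crank sprang back about 8° on release, leaving roughly 40 N on the splint. I handed it in at about 24 s with the arm clear and no verdict shown.

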